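# Catch and ease shut the lid of a gouge case

### The arm

A 6-joint arm with a two-finger parallel gripper is mounted at the origin on the work surface. World frame = base frame: x ahead of the robot, y to its left, z up, the work surface at z = 0. Lengths are in m, angles in rad, forces in N, time in s.
With the tool pointing down it reaches from about 0.375 to 0.9 m from the base axis. Payload 3.1 kg.
Tool frame: the origin (TCP) lies at the centre of the arm's flange, where the gripper is bolted on; the fingertips stand 182 mm ahead of it and the grasp point (between the pads) lies 164 mm ahead of it; z points along the fingers, y is the line along which they close (so a half turn about z gives the same grasp; the last joint's range is limited). The gripper opens to 87 mm and grips with 3 to 60 N. Pads are 19 mm wide; open, the fingers measure 117 mm over their backs; the gripper's body (75 mm by 190 mm) begins 51 mm behind the grasp point.
Start: joints at [-1.304, 0.527, 1.433, -0, 1.181, -0.178], TCP at [0.269, -0.564, 0.405] pointing down, gripper open.
Joint ranges: [-3.08, 3.08], [-0.75, 2.2], [0.22, 2.44], [-1.43, 4.57], [0, 2.65], [-2.85, 2.85]. Speed limits (rad/s): [2.79, 2.79, 3.14, 3.14, 3.14, 3.14].

### API

Orientations are given as a unit quaternion [x, y, z, w].
In Python, from rig import * gives the robot as it stands.
- The arm moves only by the tool move_arm, never from a script. Its argument "commands" is a list that holds one entry, the list of rows, each a list of 6 numbers: the shift along the tool's x, y, z in units of 40 mm (1.0 is 40 mm), then the turn, a rotation vector about the tool's x, y, z in rad. A call has 1 to 12 rows; each row is the pose to reach, as a shift and turn from the pose commanded when the call began, along the tool's axes at that moment; what a row does not reach only later rows make up. A row lasts 1/8 s, in which the tool goes at most 62.5 mm and 10.7 degrees, less where a joint would pass 70% of its speed; a pose out of reach is approached as far as the arm can. A call with a gripper value outside its range is refused whole. "claw" is the closure, from -1 (fully open) to 1 (shut), so that 0 is half open, set as the call begins (left out, the last holds). The fingers move at their own pace and stop on an object; "squeeze" is the grip in N (left out, the last holds). Time passes only in rows, so rows that repeat a pose let the fingers close. It gives the time, the measured TCP pose, the force, the opening and the grip force at its end, in the units of the state.
- get_obs(): the state, without advancing time (a new reading comes with each control period).
- camera(name): name is "scene" or "top" or "wrist"; returns a dict with "pixels" (420x560x3 uint8, blue, green, red), "range_z" (420x560 float32, m along the optical axis (not along the pixel's ray), 0 where there is no reading), "camera_matrix" (3x3 intrinsics, pixels), "D" ([k1, k2, p1, p2, k3] as OpenCV has them; the pictures are not rectified), "extrinsics" (4x4, takes a point from world to camera coordinates). Camera axes: x right, y up, looking along -z (the intrinsics and any distortion apply to the point x, -y, -z); pixel columns grow to the right and rows downward; lengths in m; the calibration is good to about 2 mm. A picture is of the moment at which its call begins.
- hand_in(): hands the job in; it is judged then, once.
The state is a dict: "time": time; "q": joint angles; "joint_velocities": joint speeds; "joint_torque": joint torques, N m; "position": TCP position; "tool_rot": TCP orientation; "ft_force": force on the tool from outside, world axes, zero at the start; "moment": the same for the moment, N m; "grip_width": finger opening in m; "grip_force": force on a finger pad.
Only numpy, scipy, OpenCV 4.12 (cv2) and the standard library are available. Lean on these libraries where they do the work, as an engineer would, in place of code of your own. Each camera call takes 0.05 s, during which the arm holds its last target. There are 200 camera calls.

### The job

The lid of the wooden gouge case stands open, leaning back past upright. Tip it forward from behind with a finger, catch it on the side or back of a finger while it is still well open, and lower it on that finger all the way shut gently, with no drop or slap at the end. Do not pinch the lid or grip anything, leave the things around the case where they are, and finish clear of it all.

Things in the scene. Friction and masses are not known exactly. Their poses are not given: they have to be found in the camera images.
- case: Open wooden case of carving gouges, fixed to the bench: 170 (its x) by 270 (its y) by 80 mm high, walls 9 mm. Origin at the centre of its underside; +x points to the hinge side, -x to the front, z up.
- lid_hinge (a point): Middle of the lid's hinge line, on the rim of the case's +x side: 85 mm along the case's x from its origin, 80.5 mm above the bench. The hinge runs along the case's y. The point turns with the lid: its -x points from the hinge to the free edge along the lid's underside, its z out of the lid's outer (top) face.
- lid_edge (a point): Middle of the lid's free edge, on its underside, 192 mm from the hinge. Shut, it is 22 mm beyond the case's front wall and 80.5 mm above the bench: a finger has room under this lip along all its 270 mm. Open, it is the top edge, about 265 mm above the bench. The lid is 13 mm thick: dark outer board on pale plywood (its underside). Axes as lid_hinge.
- lid (a joint): Opening angle of the lid in rad: 0 shut, pi/2 upright, 1.85 leaning back on its stop. It balances near 1.5: above, it falls back to the stop; below, it falls shut, slowly at first (the hinge drags like thick grease: from 1.4 it lands within 1.5 to 2.5 s, at 1.2 to 1.7 rad/s). About 0.36 kg, give or take a fifth; when level about 2 N under its edge carries it.
- mallet: Carver's wooden mallet standing on its head, 84 mm across, 215 mm tall, loose. Origin at the centre of its foot. Leave it alone.
- strop: Strop block lying flat, 200 by 50 by 20 mm, loose. Origin at the centre of its underside. Leave it alone.
- finial: Small turned wooden finial standing up, 56 mm across, 108 mm tall, loose. Origin at the centre of its foot. Leave it alone.
- rosette: Round carved rosette lying flat, 110 mm across, 30 mm high, loose. Origin at the centre of its underside. Leave it alone.

How it is judged:
By the outcome, as a careful person would: the job done as asked, in the order asked, and still so for the second after the job is handed in, with the robot touching nothing.
It also fails if it takes over 48 s, if anything falls off the work surface, if the arm or the gripper's body presses on something with over 40 N, if the wrist force passes 120 N, or if a joint passes its speed limit or range.

## Working session

There is one attempt and no reset: what is moved stays moved. The work goes in short steps, Python scripts to look and compute and a tool call to move; the robot and the scene stay as the last step left them, time stands still between calls to the robot, and variables do not carry over. Pictures are saved under pics/ and viewed, at most 10 in all, crops included, and the job is handed in when it is done.

Besides the shell and the picture viewer there is one more tool, called as a command line: name --argument value ..., lists and objects as JSON in quotes. move_arm: Moves the arm, as the interface text tells. Its arguments: {"type":"object","properties":{"commands":{"type":"array","items":{"type":"array","items":{"type":"array","items":{"type":"number"}}}},"claw":{"type":"number"},"squeeze":{"type":"number"}},"required":["commands"]}

```bash
mkdir -p pics; cat > h.py <<'E'
from rig import *
import numpy as np, cv2
def cloud(c):
    h,w=c["range_z"].shape
    u,v=np.meshgrid(np.arange(w),np.arange(h))
    p=cv2.undistortPoints(np.stack([u,v],-1).reshape(-1,1,2).astype(float),np.array(c["camera_matrix"]),np.array(c["D"],float)).reshape(h,w,2)
    z=c["range_z"].astype(float)
    P=np.stack([p[...,0]*z,-p[...,1]*z,-z],-1)
    T=np.linalg.inv(np.array(c["extrinsics"]))
    W=P@T[:3,:3].T+T[:3,3]
    W[z==0]=np.nan
    return W
E
python3 - <<'E'
from h import *
ims=[]
for n in ("scene","top"):
    c=camera(n); cv2.imwrite(f"pics/{n}0.png",c["pixels"]); np.save(f"{n}0.npy",cloud(c)); T=np.linalg.inv(np.array(c["extrinsics"]));print(n,T.round(3).tolist())
o=get_obs(); print(o)
E
```

```text
scene [[-0.584, -0.703, 0.406, 1.185], [0.812, -0.508, 0.287, 0.395], [0.005, 0.497, 0.868, 1.358], [0.0, 0.0, 0.0, 1.0]]
top [[0.019, 0.983, -0.183, 0.347], [-1.0, 0.017, -0.013, -0.035], [-0.009, 0.183, 0.983, 1.277], [0.0, 0.0, 0.0, 1.0]]
{'time': 0.1, 'q': array([-1.30449714e+00,  5.28362773e-01,  1.43376662e+00, -4.18167679e-05,
        1.18141096e+00, -1.78493226e-01]), 'joint_velocities': array([-0.00021928, -0.00216254, -0.00309615, -0.0015154 ,  0.00085677,
        0.00049542]), 'joint_torque': array([-2.04219955e-04, -4.40985024e+01, -1.77151430e+01,  6.35684305e-02,
        5.34025091e-02, -4.12647000e-05]), 'position': array([ 0.2688623 , -0.56387151,  0.40387796]), 'tool_rot': array([ 9.75369508e-01,  2.20575100e-01, -6.20580157e-05, -9.72062255e-04]), 'ft_force': array([-0.51719388, -1.14516188,  0.60941449]), 'moment': array([-0.01814371, -0.00032412,  0.00455015]), 'grip_force': 0.0, 'grip_width': 0.08667343087132197}
```

View pics/scene0.png

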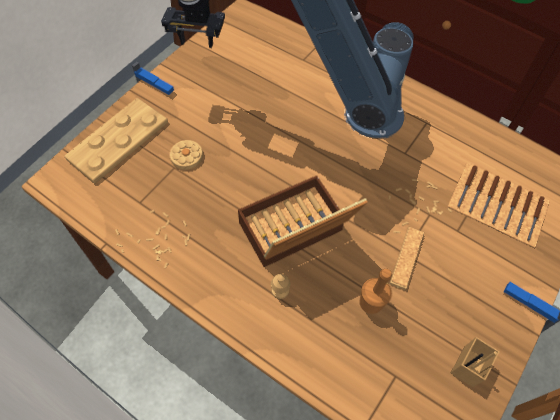

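View pics/top0.png

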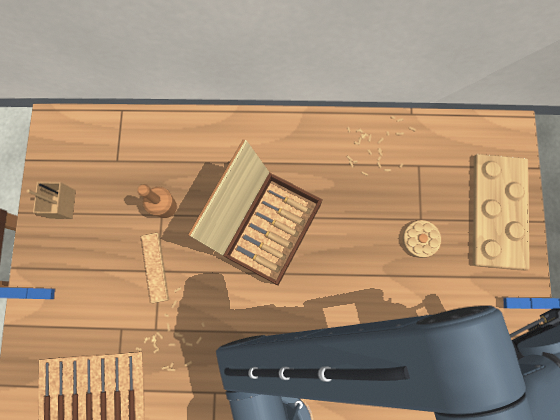

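The scene and top views show the case at about (272,230) in the top view. The lid leans to the upper left, its top edge running from (245,141) to (192,238). The mallet is at (155,200), the strop at (153,267), the rosette at (422,238), and the finial is hidden behind the lid.

```bash
python3 - <<'E'
from h import *
W=np.load("top0.npy"); S=np.load("scene0.npy")
def poly(pts):
    m=np.zeros((420,560),np.uint8); cv2.fillPoly(m,[np.array(pts)],1); return m>0
m=poly([(243,148),(265,172),(230,247),(198,236)])
P=W[m]; P=P[np.isfinite(P).all(1)&(P[:,2]>.1)]
c=P.mean(0); n=np.linalg.svd(P-c)[2][2]; n*=np.sign(n[2]) ; print("lid plane",c,n,len(P), "angle", np.arccos(n[2]), "dir",np.arctan2(n[1],n[0]))
for nm,A in(("top",W),("scene",S)):
    # case rim
    Q=A[np.isfinite(A).all(-1)]
    k=(abs(Q[:,2]-.08)<.006)&(np.hypot(Q[:,0]-.57,Q[:,1]+.0)<.25)
    r=cv2.minAreaRect(Q[k][:,:2].astype(np.float32)); print(nm,"rim",r,k.sum()); print(cv2.boxPoints(r).round(3).tolist())
# objects
for name,(u,v) in dict(mallet=(155,200),strop=(153,267),rosette=(422,238)).items(): print(name,W[v,u].round(3))
for name,(u,v) in dict(mallet=(377,290),malletTop=(384,275),strop=(408,257),rosette=(186,154),finial=(281,288),finTop=(281,278)).items(): print(name,S[v,u].round(3))
for u,v in [(244,142),(193,237),(228,252),(268,174),(321,200),(277,283)]: print(u,v,W[v-1:v+2,u-1:u+2].reshape(-1,3).round(3).tolist()[::4])
Q=W[np.isfinite(W).all(-1)]
for nm,A in(("top",W),("scene",S)):
    Q=A[np.isfinite(A).all(-1)]
    Q=Q[(Q[:,2]>.25)&(Q[:,2]<.29)&(np.hypot(Q[:,0]-.57,Q[:,1])<.3)]
    if len(Q): r=cv2.minAreaRect(Q[:,:2].astype(np.float32));print("hi",nm,len(Q),cv2.boxPoints(r).round(3).tolist(),Q[:,2].max())
E
```

```text
lid plane [0.6018483  0.11649948 0.18177454] [-0.4341107  -0.85771469  0.27545129] 2710 angle 1.2917372071019475 dir -2.039331780661593
top rim ((0.5501409769058228, 0.016579926013946533), (0.17342372238636017, 0.2707144320011139), 63.1588134765625) 1069
[[0.38999998569488525, 0.0], [0.6320000290870667, -0.12200000137090683], [0.7099999785423279, 0.032999999821186066], [0.4690000116825104, 0.1550000011920929]]
scene rim ((0.5771684646606445, 0.06010428071022034), (0.27921855449676514, 0.2852541208267212), 63.47648620605469) 684
[[0.3869999945163727, -0.0010000000474974513], [0.6420000195503235, -0.1289999932050705], [0.7670000195503235, 0.12099999934434891], [0.5120000243186951, 0.24899999797344208]]
mallet [0.608 0.335 0.131]
strop [0.435 0.364 0.015]
rosette [ 0.532 -0.414  0.029]
mallet [0.628 0.345 0.121]
malletTop [0.626 0.343 0.216]
strop [0.437 0.364 0.017]
rosette [ 0.541 -0.406  0.03 ]
finial [0.752 0.124 0.066]
finTop [0.741 0.115 0.102]
244 142 [[0.73, 0.087, 0.261], [0.726, 0.084, 0.265], [0.724, 0.081, 0.264]]
193 237 [[0.492, 0.198, 0.263], [0.49, 0.196, 0.26], [0.489, 0.196, 0.251]]
228 252 [[0.478, 0.141, 0.081], [0.476, 0.138, 0.079], [0.475, 0.138, 0.057]]
268 174 [[0.702, 0.036, 0.086], [0.7, 0.033, 0.081], [0.698, 0.03, 0.08]]
321 200 [[0.63, -0.115, 0.079], [0.627, -0.118, 0.08], [0.644, -0.127, -0.002]]
277 283 [[0.396, 0.003, 0.08], [0.394, 0.001, 0.08], [0.393, -0.001, 0.028]]
hi top 839 [[0.24699999392032623, 0.1720000058412552], [0.2709999978542328, 0.00800000037997961], [0.7360000014305115, 0.07599999755620956], [0.7120000123977661, 0.23999999463558197]] 0.2809510872064296
hi scene 592 [[0.24199999868869781, 0.16300000250339508], [0.2709999978542328, -0.0020000000949949026], [0.7360000014305115, 0.07599999755620956], [0.7080000042915344, 0.24199999868869781]] 0.2899262065013388
```

```bash
cat >> h.py <<'E'
from scipy.spatial.transform import Rotation as R
C=np.array([.550,.0166,0]); a=np.deg2rad(63.16)
E=np.array([np.cos(a),np.sin(a),0]); K=np.array([0,0,1.]); F=np.cross(K,E)
def pose(e,f,z,t):
    "TCP pose with the fingertip at case coords (e,f,z), tilt t towards +e"
    d=np.sin(t)*E-np.cos(t)*K; x=np.cos(t)*E+np.sin(t)*K
    return C+e*E+f*F+z*K-.182*d, R.from_matrix(np.stack([x,np.cross(d,x),d],1))
def support(th,s,t,gap=0.,w=.0095):
    "tip (e,z) with the lid edge at angle th on the finger's +x side, s from the tip"
    Ee=np.array([.085-.192*np.cos(th),.0805+.192*np.sin(th)])
    return Ee+s*np.array([np.sin(t),-np.cos(t)])-(w+gap)*np.array([np.cos(t),np.sin(t)])
def now():
    o=get_obs(); return np.array(o["position"]),R.from_quat(o["tool_rot"])
def rows(targets,frm=None):
    p,r=frm or now()
    for T in targets:
        P,Q=pose(*T); print((r.inv().apply(P-p)/.04).round(2).tolist(),(r.inv()*Q).as_rotvec().round(3).tolist())
def where():
    p,r=now(); z=r.as_matrix()[:,2]; tip=p+.182*z-C; print("tip e,f,z",tip@E,tip@F,tip[2],"t",np.arctan2(z@E,-z[2]),"x.f",r.as_matrix()[:,0]@F,"F",get_obs()["ft_force"].round(1),"t",get_obs()["time"],"q",get_obs()["q"].round(2))
E
python3 -c "
from h import *
where(); rows([(.19,-.03,.345,0),(.19,-.03,.24,0)])"
```

```text
tip e,f,z -0.644613320992822 -0.01098937650335396 0.22187830307927334 t 0.001419260408590639 x.f -0.6111731161707484 F [-0.5 -1.1  0.6] t 0.1 q [-1.3   0.53  1.43 -0.    1.18 -0.18]
[16.81, -12.39, -3.05] [-0.002, -0.001, -0.658]
[16.81, -12.39, -0.42] [-0.002, -0.001, -0.658]
```

move_arm --commands '[[[0,0,-1.5,0,0,0],[0,0,-3.05,0,0,0],[1.2,-0.9,-3.05,0,0,-0.05],[2.4,-1.8,-3.05,0,0,-0.1],[3.6,-2.65,-3.05,0,0,-0.15],[4.8,-3.5,-3.05,0,0,-0.2],[6,-4.4,-3.05,0,0,-0.25],[7.2,-5.3,-3.05,0,0,-0.3],[8.4,-6.2,-3.05,0,0,-0.35],[9.6,-7.1,-3.05,0,0,-0.4],[10.8,-8,-3.05,0,0,-0.45],[12,-8.85,-3.05,0,0,-0.5]]]' --claw 1 --squeeze 3

```text
time: 1.6
position: [0.5504, -0.0361, 0.5264]
tool_rot: [0.89, 0.456, -0.0, -0.0]
ft_force: [1.3, -0.3, -0.4]
grip_width: 0.0006
grip_force: 0.0
```

```bash
python3 -c "
from h import *
where(); rows([(.19,-.03,.345,0),(.19,-.03,.24,0)])"
```

```text
tip e,f,z -0.04686251168995349 -0.024042852145569425 0.3444381506534265 t -0.0002659537465571255 x.f -0.15509837084918277 F [ 1.3 -0.3 -0.4] t 1.6 q [-0.27  0.31  1.45 -0.    1.38  0.36]
[5.87, -0.77, -0.02] [-0.001, 0.0, -0.156]
[5.87, -0.77, 2.61] [-0.001, 0.0, -0.156]
```

move_arm --commands '[[[1.4,-0.2,0,0,0,-0.04],[2.8,-0.4,0,0,0,-0.08],[4.2,-0.55,0,0,0,-0.12],[5.2,-0.7,0,0,0,-0.156],[5.87,-0.77,0,0,0,-0.156],[5.87,-0.77,0.6,0,0,-0.156],[5.87,-0.77,1.5,0,0,-0.156],[5.87,-0.77,2.3,0,0,-0.156],[5.87,-0.77,2.61,0,0,-0.156],[5.87,-0.77,2.61,0,0,-0.156]]]'

```text
time: 2.85
position: [0.6625, 0.1702, 0.4214]
tool_rot: [0.852, 0.523, -0.001, -0.0]
ft_force: [-0.1, -0.0, 1.4]
grip_width: 0.0005
grip_force: 0.0
```

```bash
python3 -c "
from h import *
where(); rows([(.16,-.03,.24,0),(.083,-.03,.24,0),(.083,-.03,.30,0),(.005,-.03,.30,0),(.005,-.03,.23,0)])
c=camera('scene'); cv2.imwrite('pics/s1.png',cv2.resize(c['pixels'][130:330,160:460],(750,500)))"
```

```text
tip e,f,z 0.18764965354981544 -0.030713924812792504 0.23943912883647148 t -0.0010931665871800396 x.f -0.0016474254337986679 F [-0.1 -0.   1.4] t 2.85 q [0.09 0.59 1.25 0.   1.3  0.56]
[-0.7, -0.02, -0.01] [-0.002, 0.001, -0.002]
[-2.62, -0.02, -0.01] [-0.002, 0.001, -0.002]
[-2.62, -0.02, -1.51] [-0.002, 0.001, -0.002]
[-4.57, -0.02, -1.51] [-0.002, 0.001, -0.002]
[-4.57, -0.02, 0.24] [-0.002, 0.001, -0.002]
```

View pics/s1.png

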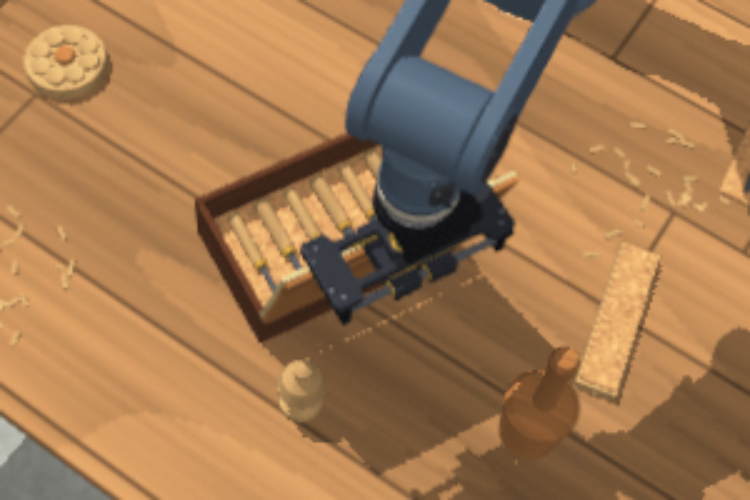

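Gripper is behind the lid, aligned with it; finial (300,390) and mallet (540,410) are clear. First push to just short of the balance point.

move_arm --commands '[[[-0.3,0,0,0,0,0],[-0.55,0,0,0,0,0],[-0.7,0,0,0,0,0],[-0.85,0,0,0,0,0],[-1.0,0,0,0,0,0],[-1.15,0,0,0,0,0],[-1.3,0,0,0,0,0],[-1.45,0,0,0,0,0],[-1.6,0,0,0,0,0],[-1.75,0,0,0,0,0],[-1.9,0,0,0,0,0],[-2.0,0,0,0,0,0]]]'

```text
time: 4.4
position: [0.6261, 0.0985, 0.4223]
tool_rot: [0.852, 0.523, -0.0, -0.0]
ft_force: [0.2, 0.5, 1.0]
grip_width: 0.0005
grip_force: 0.2
```

```bash
cat >> h.py <<'E'
def lid(name="scene"):
    "lid angle from the pale/dark board points above the rim, off the gripper"
    W=cloud(camera(name)); D=W-C; e,f,z=D@E,D@F,W[...,2]
    m=np.isfinite(z)&(abs(f)<.13)&(abs(f+.03)>.11)&(z>.1)&(z<.285)&(e>-.13)&(e<.17)
    if m.sum()<20: print(name,"few",m.sum()); return
    q=np.arctan2(z[m]-.0805,.085-e[m]); l=np.hypot(z[m]-.0805,.085-e[m]); k=l>.1
    print(name,"lid angle",np.percentile(q[k],[10,25,50,75,90]).round(3),k.sum(),"lmax",np.percentile(l,95).round(3))
E
python3 -c "
from h import *
where();lid();lid('top'); rows([(.088,-.03,.24,0),(.083,-.03,.24,0),(.083,-.03,.30,0),(.005,-.03,.30,0),(.005,-.03,.23,0)])"
```

```text
tip e,f,z 0.10735809203879103 -0.030867493377778832 0.24029571351282633 t -0.00027232905022168686 x.f -0.0017424082865926394 F [0.2 0.5 1. ] t 4.4 q [-0.02  0.52  1.39 -0.    1.23  0.45]
scene lid angle [1.609 1.644 1.656 1.678 1.693] 206 lmax 0.192
top few 1
[-0.48, -0.02, 0.01] [-0.0, 0.001, -0.002]
[-0.61, -0.02, 0.01] [-0.0, 0.001, -0.002]
[-0.61, -0.02, -1.49] [-0.0, 0.001, -0.002]
[-2.56, -0.02, -1.49] [-0.0, 0.001, -0.002]
[-2.56, -0.02, 0.26] [-0.0, 0.001, -0.002]
```

move_arm --commands '[[[-0.1,0,0,0,0,0],[-0.2,0,0,0,0,0],[-0.3,0,0,0,0,0]]]'

```text
time: 4.88
position: [0.6208, 0.0881, 0.4223]
tool_rot: [0.852, 0.523, 0.0, 0.0]
ft_force: [-0.0, 0.6, 0.7]
grip_width: 0.0003
grip_force: 0.2
```

```bash
python3 -c "
from h import *
where();lid()
c=camera('wrist'); cv2.imwrite('pics/w1.png',c['pixels']); W=cloud(c); D=W-C; e,f,z=D@E,D@F,W[...,2]
for r in range(20,420,40): print([(round(float(e[r,x]),3),round(float(f[r,x]),2),round(float(z[r,x]),3)) for x in (60,200,280,360,500)])"
```

```text
tip e,f,z 0.09570055684615805 -0.03088506977315358 0.24034946584095815 t -1.3831209334941205e-05 x.f -0.001419953659735766 F [-0.   0.6  0.7] t 4.875 q [-0.04  0.51  1.41 -0.    1.22  0.43]
scene lid angle [1.548 1.574 1.589 1.604 1.619] 246 lmax 0.191
[(0.284, 0.21, 0.021), (0.292, 0.06, -0.001), (0.292, -0.03, 0.001), (0.292, -0.13, -0.0), (0.289, -0.29, 0.002)]
[(0.246, 0.23, 0.008), (0.248, 0.06, 0.002), (0.249, -0.03, 0.001), (0.249, -0.13, 0.0), (0.247, -0.3, 0.001)]
[(0.201, 0.24, 0.002), (0.203, 0.07, -0.001), (0.203, -0.03, 0.001), (0.202, -0.14, 0.001), (0.201, -0.31, 0.0)]
[(0.152, 0.26, 0.0), (0.153, 0.07, -0.002), (0.153, -0.03, -0.001), (0.156, -0.12, 0.079), (0.152, -0.32, -0.0)]
[(0.099, 0.27, 0.0), (0.099, 0.08, 0.0), (0.099, -0.03, 0.001), (0.099, -0.14, 0.002), (0.098, -0.33, -0.001)]
[(0.042, 0.28, 0.001), (0.092, 0.04, 0.16), (0.092, -0.03, 0.161), (0.09, -0.1, 0.155), (0.042, -0.34, 0.001)]
[(0.086, 0.11, 0.225), (0.134, -0.01, 0.329), (0.106, -0.03, 0.269), (0.134, -0.05, 0.329), (-0.02, -0.36, 0.001)]
[(0.083, 0.08, 0.267), (0.126, -0.01, 0.335), (0.097, -0.03, 0.29), (0.125, -0.05, 0.334), (-0.086, -0.37, 0.001)]
[(0.122, 0.02, 0.345), (0.122, -0.01, 0.346), (0.122, -0.03, 0.346), (0.122, -0.05, 0.346), (0.123, -0.08, 0.345)]
[(0.121, 0.01, 0.355), (0.123, -0.02, 0.357), (0.122, -0.03, 0.356), (0.123, -0.05, 0.357), (0.119, -0.08, 0.353)]
```

View pics/w1.png

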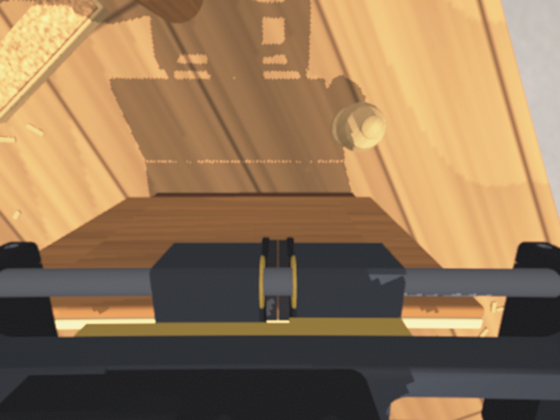

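The wrist view shows the pale top edge of the lid at row 323. The finial is at (360,125) and the strop is at upper left. From the depth, the lid's outer face leans forward to about 1.49 rad, so it is at the balance point. Next I nudge it past and hop over.

move_arm --commands '[[[-0.15,0,0,0,0,0],[-0.3,0,0,0,0,0],[-0.3,0,-1.5,0,0,0],[-1.4,0,-1.5,0,0,0],[-2.27,0,-1.5,0,0,0],[-2.27,0,-0.2,0,0,0],[-2.27,0,0.25,0,0,0]]]'

```text
time: 5.85
position: [0.5783, 0.0065, 0.41]
tool_rot: [0.853, 0.522, -0.002, -0.001]
ft_force: [-0.4, 0.1, 0.4]
grip_width: 0.0001
grip_force: 0.0
```

```bash
python3 -c "
from h import *
where();lid();
c=camera('wrist');W=cloud(c); D=W-C; e,f,z=D@E,D@F,W[...,2]
m=np.isfinite(z)&(abs(f)<.135)&(z>.1)&(z<.28)&(abs(f+.03)>.04)&(e>-.02)&(e<.12)
k=np.argsort(z[m])[::max(1,m.sum()//12)]; print(np.c_[e[m],f[m],z[m]][k].round(3).tolist())"
```

```text
tip e,f,z 0.003421160373755251 -0.029015981330612593 0.22799183644500512 t -0.0016863798525632674 x.f -0.002857311746965571 F [-0.4  0.1  0.4] t 5.85 q [-0.18  0.46  1.54 -0.    1.14  0.29]
scene lid angle [1.375 1.395 1.41  1.425 1.441] 451 lmax 0.191
[[0.091, -0.103, 0.1], [0.08, 0.052, 0.155], [0.072, -0.083, 0.185], [0.067, -0.08, 0.206], [0.062, 0.035, 0.223], [0.057, -0.11, 0.236], [0.055, 0.034, 0.244], [0.053, -0.098, 0.254], [0.05, -0.101, 0.263], [0.036, 0.063, 0.267], [0.04, -0.106, 0.268], [0.046, -0.131, 0.269], [0.047, -0.09, 0.272]]
```

Finger is in front with lid at about 1.31 rad. I move slightly toward it and wait for contact.

move_arm --commands '[[[0.1,0,0,0,0,0],[0.2,0,0,0,0,0],[0.2,0,0,0,0,0],[0.2,0,0,0,0,0]]]'

```text
time: 6.45
position: [0.5835, 0.0146, 0.4129]
tool_rot: [0.852, 0.523, 0.0, 0.0]
ft_force: [-0.1, -1.8, -0.2]
grip_width: 0.0001
grip_force: 0.2
```

```bash
cat >> h.py <<'E'
def lidw():
    W=cloud(camera('wrist')); D=W-C; e,f,z=D@E,D@F,W[...,2]
    m=np.isfinite(z)&(abs(f)<.13)&(z>.09)&(z<.28)&(abs(f+.03)>.045)&(e>-.12)&(e<.09)
    e,z=e[m],z[m]; l=np.hypot(e-.085,z-.0805); k=(l>.06)&(l<.185); e,z,l=e[k],z[k],l[k]
    # outer face: offset 13 mm from the hinge plane
    q=np.arctan2(z-.0805,.085-e)-np.arcsin(-.013/l)*-1
    print("wrist lid",np.percentile(q,[10,50,90]).round(3) if len(q)>20 else None,len(q))
E
python3 -c "
from h import *
where();lid();lidw()"
```

```text
tip e,f,z 0.013313655579700401 -0.030978093449781995 0.23091685842427107 t 0.00017705262621043696 x.f -0.0011290561249213996 F [-0.1 -1.8 -0.2] t 6.45 q [-0.17  0.46  1.53 -0.    1.15  0.3 ]
scene lid angle [1.315 1.332 1.347 1.363 1.379] 463 lmax 0.191
wrist lid [1.249 1.256 1.271] 24679
```

Caught: about 1.8 N on the finger side, with the lid at 1.25 rad. Now I plan the lowering.

```bash
cat >> h.py <<'E'
def plan(ths,s=None):
    T=[]
    for th in ths:
        t=np.clip(1.27-th,0,.8); ss=np.interp(th,[0,1.2],[.02,.032])
        e,z=support(th,ss,t,w=.0107); T.append((e,-.031,z,t))
    rows(T)
E
python3 -c "
from h import *
plan(np.linspace(1.25,0.89,13)[1:])"
```

```text
[-0.31, 0.01, 0.06] [0.001, 0.05, -0.001]
[-0.55, 0.01, 0.13] [0.001, 0.08, -0.001]
[-0.8, 0.01, 0.19] [0.001, 0.11, -0.001]
[-1.04, 0.01, 0.27] [0.001, 0.14, -0.001]
[-1.28, 0.01, 0.35] [0.001, 0.17, -0.001]
[-1.52, 0.01, 0.44] [0.001, 0.2, -0.001]
[-1.76, 0.01, 0.53] [0.001, 0.23, -0.001]
[-1.99, 0.01, 0.64] [0.001, 0.26, -0.001]
[-2.22, 0.01, 0.75] [0.001, 0.29, -0.001]
[-2.45, 0.01, 0.86] [0.001, 0.32, -0.001]
[-2.67, 0.01, 0.99] [0.001, 0.35, -0.001]
[-2.89, 0.01, 1.12] [0.001, 0.38, -0.001]
```

move_arm --commands '[[[-0.27,0,0.06,0,0.04,0],[-0.55,0,0.13,0,0.08,0],[-0.8,0,0.19,0,0.11,0],[-1.04,0,0.27,0,0.14,0],[-1.28,0,0.35,0,0.17,0],[-1.52,0,0.44,0,0.2,0],[-1.76,0,0.53,0,0.23,0],[-1.99,0,0.64,0,0.26,0],[-2.22,0,0.75,0,0.29,0],[-2.45,0,0.86,0,0.32,0],[-2.67,0,0.99,0,0.35,0],[-2.89,0,1.12,0,0.38,0]]]'

```text
time: 8.05
position: [0.5308, -0.089, 0.3674]
tool_rot: [0.837, 0.514, 0.161, -0.099]
ft_force: [-0.7, -0.1, -0.2]
grip_width: 0.0008
grip_force: 0.3
```

```bash
python3 -c "
from h import *
where();lid();lidw()
plan(np.linspace(.89,0.53,13)[1:])"
```

```text
tip e,f,z -0.03525626226306878 -0.030660971360292538 0.19840999468728776 t 0.3807006333268844 x.f -0.0013653752660971628 F [-0.7 -0.1 -0.2] t 8.05 q [-0.46  0.46  1.73  0.46  1.   -0.25]
scene lid angle [0.96  0.972 0.987 1.003 1.024] 542 lmax 0.188
wrist lid [0.886 0.892 0.909] 23577
[-0.22, 0.01, 0.03] [0.0, 0.031, -0.003]
[-0.47, 0.01, 0.09] [0.0, 0.061, -0.003]
[-0.72, 0.01, 0.15] [0.0, 0.091, -0.003]
[-0.97, 0.01, 0.22] [0.0, 0.121, -0.003]
[-1.21, 0.01, 0.3] [0.0, 0.151, -0.003]
[-1.46, 0.01, 0.38] [0.0, 0.181, -0.003]
[-1.7, 0.01, 0.47] [0.0, 0.211, -0.003]
[-1.94, 0.02, 0.57] [0.001, 0.241, -0.003]
[-2.17, 0.02, 0.68] [0.001, 0.271, -0.003]
[-2.4, 0.02, 0.79] [0.001, 0.301, -0.003]
[-2.63, 0.02, 0.91] [0.001, 0.331, -0.003]
[-2.86, 0.02, 1.04] [0.001, 0.361, -0.003]
```

move_arm --commands '[[[-0.22,0,0.03,0,0.03,0],[-0.47,0,0.09,0,0.06,0],[-0.72,0,0.15,0,0.09,0],[-0.97,0,0.22,0,0.12,0],[-1.21,0,0.3,0,0.15,0],[-1.46,0,0.38,0,0.18,0],[-1.7,0,0.47,0,0.21,0],[-1.94,0,0.57,0,0.24,0],[-2.17,0,0.68,0,0.27,0],[-2.4,0,0.79,0,0.3,0],[-2.63,0,0.91,0,0.33,0],[-2.86,0,1.04,0,0.36,0]]]'

```text
time: 9.65
position: [0.4902, -0.1697, 0.2864]
tool_rot: [0.794, 0.488, 0.308, -0.189]
ft_force: [0.2, -0.1, -1.6]
grip_width: 0.0003
grip_force: 0.4
```

```bash
python3 -c "
from h import *
where();lid();lidw()
plan(np.linspace(.53,0.20,13)[1:])"
```

```text
tip e,f,z -0.07055754560045681 -0.030940750769673425 0.15195527769376002 t 0.7398326763816085 x.f -0.00039589368524923943 F [ 0.2 -0.1 -1.6] t 9.65 q [-0.71  0.62  1.83  0.83  1.08 -0.8 ]
scene lid angle [0.604 0.617 0.632 0.654 0.674] 524 lmax 0.184
wrist lid [0.534 0.539 0.559] 22786
[-0.24, 0.01, 0.03] [0.001, 0.029, -0.002]
[-0.47, 0.01, 0.08] [0.001, 0.056, -0.002]
[-0.61, 0.01, 0.12] [0.001, 0.061, -0.002]
[-0.73, 0.01, 0.17] [0.001, 0.061, -0.002]
[-0.86, 0.01, 0.21] [0.001, 0.061, -0.002]
[-0.97, 0.01, 0.27] [0.001, 0.061, -0.002]
[-1.09, 0.01, 0.32] [0.001, 0.061, -0.002]
[-1.21, 0.01, 0.38] [0.001, 0.061, -0.002]
[-1.32, 0.01, 0.44] [0.001, 0.061, -0.002]
[-1.43, 0.01, 0.5] [0.001, 0.061, -0.002]
[-1.54, 0.01, 0.57] [0.001, 0.061, -0.002]
[-1.65, 0.01, 0.64] [0.001, 0.061, -0.002]
```

move_arm --commands '[[[-0.24,0,0.03,0,0.03,0],[-0.47,0,0.08,0,0.055,0],[-0.61,0,0.12,0,0.06,0],[-0.73,0,0.17,0,0.06,0],[-0.86,0,0.21,0,0.06,0],[-0.97,0,0.27,0,0.06,0],[-1.09,0,0.32,0,0.06,0],[-1.21,0,0.38,0,0.06,0],[-1.32,0,0.44,0,0.06,0],[-1.43,0,0.5,0,0.06,0],[-1.54,0,0.57,0,0.06,0],[-1.65,0,0.64,0,0.06,0]]]'

```text
time: 11.25
position: [0.4756, -0.1977, 0.2227]
tool_rot: [0.785, 0.482, 0.332, -0.204]
ft_force: [0.9, -0.1, -2.0]
grip_width: 0.0002
grip_force: 0.5
```

```bash
python3 -c "
from h import *
where();lid();lidw()
plan(np.linspace(.2,0.03,13)[1:])
c=camera('scene'); cv2.imwrite('pics/s2.png',cv2.resize(c['pixels'][130:330,160:460],(750,500)))"
```

```text
tip e,f,z -0.0942748390800946 -0.030561509739279586 0.095942278064275 t 0.8000466583890631 x.f -0.001064235217569265 F [ 0.9 -0.1 -2. ] t 11.25 q [-0.78  0.75  1.85  0.9   1.06 -0.98]
scene lid angle [0.273 0.288 0.308 0.331 0.355] 472 lmax 0.184
wrist lid [0.212 0.219 0.24 ] 34748
[-0.07, 0.02, 0.03] [0.001, 0.0, -0.002]
[-0.12, 0.02, 0.06] [0.001, 0.0, -0.002]
[-0.18, 0.02, 0.1] [0.001, 0.0, -0.002]
[-0.23, 0.02, 0.13] [0.001, 0.0, -0.002]
[-0.29, 0.02, 0.17] [0.001, 0.0, -0.002]
[-0.34, 0.02, 0.21] [0.001, 0.0, -0.002]
[-0.4, 0.02, 0.24] [0.001, 0.0, -0.002]
[-0.45, 0.02, 0.28] [0.001, 0.0, -0.002]
[-0.5, 0.02, 0.32] [0.001, 0.0, -0.002]
[-0.55, 0.02, 0.36] [0.001, 0.0, -0.002]
[-0.6, 0.02, 0.41] [0.001, 0.0, -0.002]
[-0.65, 0.02, 0.45] [0.001, 0.0, -0.002]
```

View pics/s2.png

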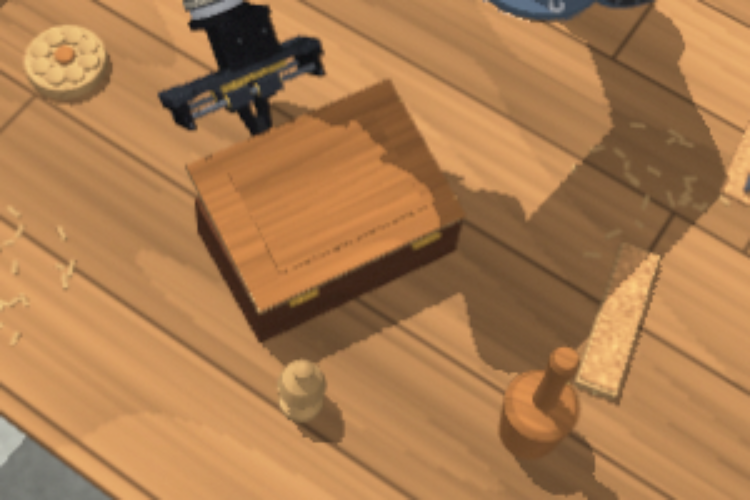

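The lid rests on the finger at its front edge, (262,125), at about 0.21 rad, and everything else is undisturbed.

move_arm --commands '[[[-0.06,0,0.03,0,0,0],[-0.12,0,0.06,0,0,0],[-0.18,0,0.1,0,0,0],[-0.23,0,0.13,0,0,0],[-0.29,0,0.17,0,0,0],[-0.34,0,0.21,0,0,0],[-0.4,0,0.24,0,0,0],[-0.45,0,0.28,0,0,0],[-0.5,0,0.32,0,0,0],[-0.54,0,0.35,0,0,0],[-0.58,0,0.39,0,0,0],[-0.61,0,0.42,0,0,0]]]'

```text
time: 12.9
position: [0.4734, -0.2022, 0.1937]
tool_rot: [0.785, 0.482, 0.332, -0.204]
ft_force: [-0.7, -1.4, -1.4]
grip_width: 0.0004
grip_force: 1.1
```

```bash
python3 -c "
from h import *
where();lid();lidw()
plan([.03,0,-.03,-.06,-.1])"
```

```text
tip e,f,z -0.09934385180126365 -0.030628592855620456 0.06684950531835793 t 0.7995724578013799 x.f -0.0010014646368813513 F [-0.7 -1.4 -1.4] t 12.9 q [-0.79  0.81  1.85  0.92  1.03 -1.04]
scene lid angle [0.123 0.137 0.158 0.18  0.199] 341 lmax 0.187
wrist lid [0.059 0.068 0.089] 43129
[-0.05, 0.01, 0.03] [0.001, 0.0, -0.001]
[-0.16, 0.01, 0.12] [0.001, 0.0, -0.001]
[-0.26, 0.01, 0.23] [0.001, 0.0, -0.001]
[-0.36, 0.01, 0.33] [0.001, 0.0, -0.001]
[-0.48, 0.01, 0.48] [0.001, 0.0, -0.001]
```

move_arm --commands '[[[-0.02,0,0.01,0,0,0],[-0.04,0,0.02,0,0,0],[-0.06,0,0.04,0,0,0],[-0.08,0,0.05,0,0,0],[-0.1,0,0.07,0,0,0],[-0.12,0,0.09,0,0,0],[-0.14,0,0.1,0,0,0],[-0.16,0,0.12,0,0,0],[-0.18,0,0.14,0,0,0],[-0.2,0,0.16,0,0,0],[-0.22,0,0.18,0,0,0],[-0.24,0,0.2,0,0,0]]]'

```text
time: 14.5
position: [0.473, -0.2029, 0.1815]
tool_rot: [0.785, 0.482, 0.332, -0.204]
ft_force: [-0.0, -0.8, 0.2]
grip_width: 0.0011
grip_force: 0.0
```

```bash
python3 -c "
from h import *
where();lid();lidw()"
```

```text
tip e,f,z -0.09991349609881198 -0.030599312601366262 0.05482648323543718 t 0.8008993001639487 x.f -0.0011767693629770137 F [-0.  -0.8  0.2] t 14.5 q [-0.79  0.83  1.85  0.93  1.02 -1.06]
scene few 18
wrist lid [0.    0.011 0.032] 46724
```

move_arm --commands '[[[-0.03,0,0.02,0,0,0],[-0.06,0,0.03,0,0,0],[-0.1,0,0.03,0,0,0],[-0.15,0,0,0,0,0],[-0.25,0,-0.1,0,0,0],[-0.3,0,-0.4,0,0,0],[-0.3,0,-0.9,0,0,0],[-0.3,0,-1.6,0,0,0],[-0.3,0,-2.3,0,0,0],[-0.3,0,-2.8,0,0,0],[-0.3,0,-3.0,0,0,0],[-0.3,0,-3.0,0,0,0]]]'

```text
time: 16.1
position: [0.43, -0.2874, 0.2567]
tool_rot: [0.785, 0.482, 0.332, -0.203]
ft_force: [-0.1, -0.2, -0.7]
grip_width: 0.0006
grip_force: 0.0
```

```bash
python3 -c "
from h import *
where()
for n in ('top','scene'):
    c=camera(n); W=cloud(c); D=W-C; e,f,z=D@E,D@F,W[...,2]
    for a,b in ((-.11,-.08),(-.05,0),(.03,.08)):
        m=(e>a)&(e<b)&(abs(f)<.12)&(z>.05)&(z<.13); print(n,a,np.nanmedian(z[m]).round(4),m.sum())
    cv2.imwrite('pics/end_'+n+'.png',c['pixels'])
S0=np.load('scene0.npy')
for nm,(u,v) in dict(mallet=(377,290),malletTop=(384,275),strop=(408,257),rosette=(186,154),finial=(281,288)).items(): print(nm,S0[v,u].round(3),W[v,u].round(3))"
```

```text
tip e,f,z -0.19493650327491752 -0.030538382297007605 0.12988722330829827 t 0.7996988078746242 x.f -0.001111714554386867 F [-0.1 -0.2 -0.7] t 16.1 q [-0.96  0.7   1.8   0.74  1.21 -0.97]
top -0.11 0.0927 918
top -0.05 0.0948 1565
top 0.03 0.0938 1523
scene -0.11 0.0933 623
scene -0.05 0.0954 1191
scene 0.03 0.0944 1312
mallet [0.628 0.345 0.121] [0.631 0.345 0.127]
malletTop [0.626 0.343 0.216] [0.626 0.343 0.215]
strop [0.437 0.364 0.017] [0.436 0.364 0.015]
rosette [ 0.541 -0.406  0.03 ] [ 0.538 -0.409  0.025]
finial [0.752 0.124 0.066] [0.753 0.125 0.068]
```

View pics/end_scene.png

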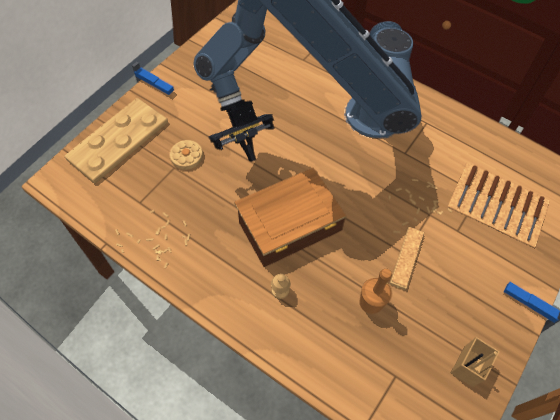

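The lid lies flat, its top at 93.5 mm, around pixel (290,215). The finger is clear at (250,158) and the other objects haven't moved, so I'm handing in.

```bash
python3 -c "
from rig import *
print(hand_in())"
```

```text
the job is handed in; nothing more can be done
None
```

The lid was tipped forward from behind, caught on the finger's side at about 1.25 rad and lowered gently shut; it now lies flat, the arm is clear, nothing else moved, and the job was handed in at about 16 s.

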